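# Load the sanding jig and close its hold-down

### The job

Turn the sanding jig's hold-down handle fully open, then take the round-ended blank out of the rack and lay it flat in the jig, squarely between the cheeks, its square end up to the stop and its round end at the open end. Then turn the handle fully closed so that the bar lies across the blank, and leave the other boards and everything else on the bench where they are.

Things in the scene. Friction and masses are not known exactly. Their poses are not given: they have to be found in the camera images.
- jig: plywood sanding jig fixed to the bench: a plate 18 mm thick, spanning x -78..82, y -102..54 mm of its own frame; origin at bench height under the middle of the nest, z up. Nest on the plate: two wooden cheeks and a stop, described at nest. A steel hold-down swings on a post at x 0, y -75 mm
- nest (a point): where the seated blank's centre belongs: jig x 0, y 0, 32 mm above the bench, axes as the jig's; the blank's round tip points to +x. Cheeks 64 mm apart inside, 12 mm thick, 9 mm tall (tops 27 mm above the bench), along x -57..33 mm; square stop of the same height with its inner face at x -57 mm (2 mm beyond the blank's square end); the +x end is open
- holddown (a joint): hold-down handle, a quarter turn about a vertical post: 0 = closed stop, bar across the nest (along jig +y); 1.57 = open stop, bar along jig +x beside the nest (opens clockwise seen from above). Stays where left; about 1 N at the knob. Steel bar 14 mm wide, 49 to 62 mm above the bench, 2.5 mm above a seated blank; while it covers the nest the blank cannot go in
- knob (a point): the black upright round grip at the free end of the hold-down bar, 120 mm from the pivot, 22 mm in diameter, standing from 62 to 92 mm above the bench; the point lies on its axis, 13 mm below its top
- pivot (a point): point on the hold-down's vertical pivot axis, at the bar's height; the hub is 26 mm across
- rack: plywood rack fixed to the bench, plate 140 x 184 x 8 mm with three shallow slots along its x, 58 mm apart, between wooden lips 12 mm tall (top 20 mm above the bench); the slots take the boards on edge in any order; origin at the centre of its underside
- blank: wooden blank 110 x 60 x 28 mm, about 120 g: one end square, the other a half circle of radius 30 mm. Starts on edge in a rack slot, top edge 68 mm above the bench. Origin at its centre; x along its length to the round tip (square end at x -55 mm), y through its thickness (vertical when flat, either face up), z across its 60 mm width (up when on edge)
- blank_tip (a point): the tip of the blank's round end, 55 mm from its centre, at mid thickness
- long_board: a neighbour in the rack: plain square-ended board 145 x 28 x 60 mm standing on edge; origin at its centre, x along its length, y through its thickness
- short_board: a neighbour in the rack: plain square-ended board 75 x 28 x 60 mm standing on edge; origin at its centre, x along its length, y through its thickness
- tape_roll: bystander: small wooden-looking roll of edge veneer lying flat, 76 mm across, 24 mm tall; origin at the centre of its underside
- disc: bystander: solid wooden disc lying flat, 84 mm across, 26 mm thick; origin at the centre of its underside
- glue: bystander: wood-glue bottle, 58 mm across, 160 mm tall; origin at the centre of its underside
- tin: bystander: metal wax tin, 80 mm across, 70 mm tall; origin at the centre of its underside
- sanding_block: bystander: cork sanding block 110 x 65 x 34 mm; origin at the centre of its underside, x along its length

How it is judged:
On the way, in this order (a step that is already met when the one before it is completed fails the run):
1. the hold-down is turned fully open while the blank is still in the rack (value of joint holddown above 1.45 rad and distance of blank from where it was at the start of the episode below 0.03 m), for 0.2 s.
2. the blank lies flat in the nest, square end to the stop, with the hold-down still open (x of blank in the frame of jig between -0.006 and 0.006 m and y of blank in the frame of jig between -0.004 and 0.004 m and z of blank in the frame of jig between 0.028 and 0.036 m and x of blank_tip in the frame of jig above 0.045 m and angle between the y axis of blank and the z axis of jig, either way round below 0.08 rad and value of joint holddown above 1.3 rad), for 0.2 s.
At the end, for the whole second after the job is handed in: the blank lies at rest flat on the jig's bed between the cheeks, square end within about 8 mm of the stop and centred within 4 mm across, round end at the open end; the hold-down is within 0.12 rad of its closed stop, across the blank (x of blank in the frame of jig between -0.006 and 0.006 m and y of blank in the frame of jig between -0.004 and 0.004 m and z of blank in the frame of jig between 0.028 and 0.036 m and x of blank_tip in the frame of jig above 0.045 m and angle between the y axis of blank and the z axis of jig, either way round below 0.08 rad and value of joint holddown below 0.12 rad and linear speed of blank below 0.02 m/s); the robot touches nothing.
It fails at once if another board or bystander is shifted by more than 30 mm or tipped over (distance of any of long_board, short_board, tape_roll, disc, glue, tin, sanding_block from where it was at the start of the episode above 0.03 m or angle between any of long_board, short_board, tape_roll, disc, glue, tin, sanding_block's own z axis and vertical above 0.5 rad).
It also fails if it takes over 72 s, if anything falls off the work surface, if the arm or the gripper's body presses on something with over 40 N, if the wrist force passes 120 N, or if a joint passes its speed limit or range.

### The arm

A 6-joint arm with a two-finger parallel gripper is mounted at the origin on the work surface. World frame = base frame: x ahead of the robot, y to its left, z up, the work surface at z = 0. Lengths are in m, angles in rad, forces in N, time in s.
With the tool pointing down it reaches from about 0.325 to 0.85 m from the base axis. Payload 15.5 kg.
Tool frame: the origin (TCP) lies on the centre line of the jaws, within the pads' length; the fingertips stand 25 mm ahead of it and the grasp point (between the pads) lies 6 mm ahead of it; z points along the fingers, y is the line along which they close (so a half turn about z gives the same grasp; the last joint's range is limited). The gripper opens to 91 mm and grips with 3 to 60 N. Pads are 32 mm wide; open, the fingers measure 118 mm over their backs; the gripper's body (76 mm by 178 mm) begins 60 mm behind the grasp point.
Start: joints at [1.228, 0.494, 1.345, -0, 1.302, -0.096], TCP at [0.153, 0.606, 0.239] pointing down, gripper open.
Joint ranges: [-2.91, 2.91], [-0.82, 2.16], [0.22, 2.67], [-1.22, 4.37], [0.12, 2.79], [-3.08, 3.08]. Speed limits (rad/s): [1.89, 1.89, 2.57, 3.01, 3.01, 3.01].

### API

Orientations are given as [roll, pitch, yaw] about the fixed x, y, z axes, in that order (R = Rz(yaw) Ry(pitch) Rx(roll)).
In Python, from workcell import bot, cams, workorder, spot_in, landmark_of gives the robot as it stands.
- The arm moves only by the tool carry_out, never from a script. Its argument "motion" is a list of rows, each a list of 7 numbers: the shift along the tool's x, y, z in units of 15 cm (1.0 is 15 cm), then the turn, a rotation vector about the tool's x, y, z in units of 1.5 rad (1.0 is 1.5 rad), then the closure, from -1 (fully open) to 1 (shut). In form: [[x, y, z, wx, wy, wz, fingers], ...]. A call has exactly 8 rows; each row is the pose to reach, as a shift and turn from the pose commanded when the call began, along the tool's axes at that moment; what a row does not reach only later rows make up. A row lasts 1/8 s, in which the tool goes at most 62.5 mm and 10.7 degrees, less where a joint would pass 70% of its speed; a pose out of reach is approached as far as the arm can. A call with a number of a shift or a turn outside -1 to 1 is refused whole. A call with a gripper value outside its range is refused whole. The fingers move at their own pace and stop on an object; "squeeze" is the grip in N (left out, the last holds). Time passes only in rows, so rows that repeat a pose let the fingers close, or fill a call up. It gives the time, the measured TCP pose, the force, the opening and the grip force at its end, in the units of the state.
- bot.get_obs(): the state, without advancing time (a new reading comes with each control period).
- cams.get_image(name): name is "scene" or "top" or "wrist"; returns a dict with "frame" (480x640x3 uint8, red, green, blue), "fx", "fy", "cx", "cy" (pixels), "origin" and "attitude" of the camera in the world. Camera axes: x right, y up, looking along -z (the intrinsics and any distortion apply to the point x, -y, -z); pixel columns grow to the right and rows downward; lengths in m; the calibration is good to about 2 mm. The wrist camera is an equidistant fisheye: a pixel r from the principal point sees the ray r / f radians off the axis. A picture is of the moment at which its call begins. There is no depth.
- workorder.finish_job(): hands the job in; it is judged then, once.
Trained networks look in a picture, given as the dict that the camera call returned (one of the last four; its "shot" number tells which), for a name from the list of things; names that differ only in an ending like _2 or _b are one class to them, and where a whole thing is asked for, a point or a joint stands for the part that bears it (a point fixed in the world has none). Each returns a list of dicts, best first, with "score" (0 to 1); they miss things now and then, are a little off and sometimes report something else, mostly with a low value. They report only what shows in the picture. A call takes as long as a camera call.
- spot_in(name, picture): "extent" ([left, top, width, height] in pixels, round what is visible of it).
- landmark_of(name, picture): "xy" ([column, row] in pixels: a listed point, or the origin of a listed thing).
The state is a dict: "time": time; "joint_positions": joint angles; "qd": joint speeds; "joint_torque": joint torques, N m; "position": TCP position; "eef_rot": TCP orientation; "ft_force": force on the tool from outside, world axes, zero at the start; "wrist_torque": the same for the moment, N m; "grip_width": finger opening in m; "grasp_force": force on a finger pad.
Only numpy, scipy, OpenCV 4.12 (cv2) and the standard library are available. Lean on these libraries where they do the work, as an engineer would, in place of code of your own. Each camera call takes 0.05 s, during which the arm holds its last target. There are 200 camera calls.

## Working session

There is one attempt and no reset: what is moved stays moved. The work goes in short steps, Python scripts to look and compute and a tool call to move; the robot and the scene stay as the last step left them, time stands still between calls to the robot, and variables do not carry over. Pictures are saved under pics/ and viewed, at most 10 in all, crops included, and the job is handed in when it is done.

Besides the shell and the picture viewer there is one more tool, called after "Request:" by a JSON object that holds its "fn" and its "kwargs", one argument or row to a line. carry_out: Moves the arm, as the interface text tells. Shifts and turns lie within -1 to 1; 1 stands for 15 cm of shift or 1.5 rad of turn. Its arguments: {"type":"object","properties":{"motion":{"type":"array"},"squeeze":{"type":"number"}},"required":["motion"]}

```bash
mkdir -p pics; cat > h.py <<'E'
import numpy as np, cv2
from scipy.spatial.transform import Rotation as R
from workcell import bot, cams, workorder, spot_in, landmark_of
def rot(a):
    a=np.array(a,float)
    if a.shape==(3,3): return a
    if a.size==4: return R.from_quat(a).as_matrix()
    return R.from_euler('xyz',a).as_matrix()
def px2w(p,px,z):
    "pixel -> world at height z (pinhole)"
    d=rot(p['attitude'])@np.array([(px[0]-p['cx'])/p['fx'],-(px[1]-p['cy'])/p['fy'],-1])
    o=np.array(p['origin']); return o+d*(z-o[2])/d[2]
def w2px(p,X):
    c=rot(p['attitude']).T@(np.array(X)-p['origin'])
    return np.array([p['cx']+p['fx']*c[0]/-c[2],p['cy']-p['fy']*c[1]/-c[2]])
E
python3 - <<'E'
from h import *
for n in('top','scene'):
    p=cams.get_image(n); cv2.imwrite(f'pics/{n}0.png',p['frame'][:,:,::-1])
    print(n,{k:v for k,v in p.items() if k!='frame'})
    for t,z in [('jig',0),('nest',.032),('knob',.079),('pivot',.055),('rack',0),('blank',.038),('blank_tip',.038),('long_board',.038),('short_board',.038),('tape_roll',0),('disc',0),('glue',0),('tin',0),('sanding_block',0)]:
        for r in landmark_of(t,p)[:2]:
            print(t,np.round(r['xy'],1),round(r['score'],2),np.round(px2w(p,r['xy'],z)[:2],4))
print(bot.get_obs())
E
```

```text
top {'fx': 556.679264282158, 'fy': 556.679264282158, 'cx': 320.0708464371983, 'cy': 239.66547221009012, 'origin': array([ 0.43340302, -0.02579111,  1.49892648]), 'attitude': array([ 0.11880916,  0.01095632, -1.54384012]), 'shot': 1}
jig [399.5 300.1] 0.66 [ 0.4546 -0.2212]
nest [398.8 300.9] 0.71 [ 0.4521 -0.2152]
knob [391.8 274.8] 0.7 [ 0.5171 -0.1907]
pivot [429.8 300.5] 0.73 [ 0.4549 -0.2919]
rack [225.8 298.6] 0.95 [0.4462 0.244 ]
rack [399.3 300.8] 0.56 [ 0.4528 -0.2207]
blank [203.4 297.4] 0.59 [0.4474 0.296 ]
blank [228.5 298.3] 0.31 [0.4468 0.2301]
blank_tip [204.1 280.1] 0.8 [0.4926 0.2965]
long_board [223.  294.3] 0.58 [0.4568 0.245 ]
short_board [248.  301.5] 0.97 [0.4399 0.1787]
tape_roll [317.8 215.6] 0.72 [0.6777 0.0034]
disc [223.3 291.9] 0.65 [0.4639 0.2516]
glue [307.5 167.7] 0.77 [0.8106 0.0355]
sanding_block [483.5 261.7] 0.73 [ 0.5634 -0.4457]
scene {'fx': 435.7353113406972, 'fy': 435.7353113406972, 'cx': 323.301334768842, 'cy': 233.983706981948, 'origin': array([0.9958387 , 0.34031436, 0.88143581]), 'attitude': array([0.58264613, 0.01486   , 2.26855248]), 'shot'
[... 783 characters left out ...]
joint_positions': array([ 1.22848917e+00,  4.93637603e-01,  1.34549600e+00,  1.41784957e-05,
        1.30253085e+00, -9.55133997e-02]), 'qd': array([ 6.36572103e-04,  1.55836381e-03, -5.75516470e-04, -9.86615366e-05,
        1.23988250e-03, -2.91723087e-04]), 'joint_torque': array([ 2.33923038e-04, -8.78684664e+01, -3.82247365e+01,  7.07757007e-02,
        4.40815079e-02,  8.51875114e-06]), 'position': array([0.15268342, 0.60605627, 0.23889293]), 'eef_rot': array([-3.14152249e+00, -2.04561826e-05,  2.89479513e+00]), 'ft_force': array([ 0.12963648,  0.43177701, -0.7855024 ]), 'wrist_torque': array([-0.00407848, -0.00242673,  0.01034356]), 'grasp_force': 0.0, 'grip_width': 0.09113707686441382}
```

View pics/top0.png

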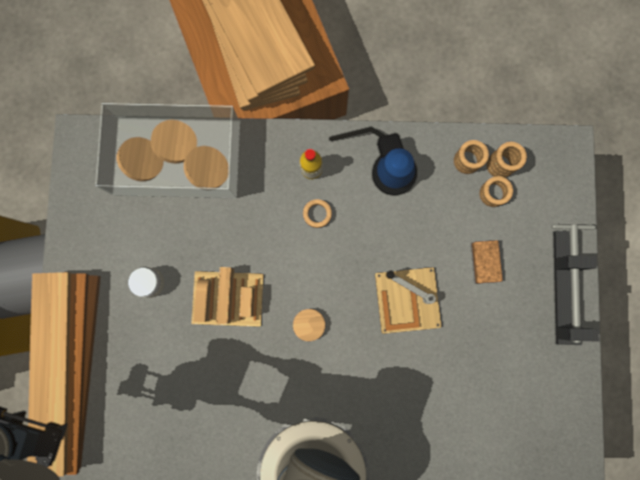

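View pics/scene0.png

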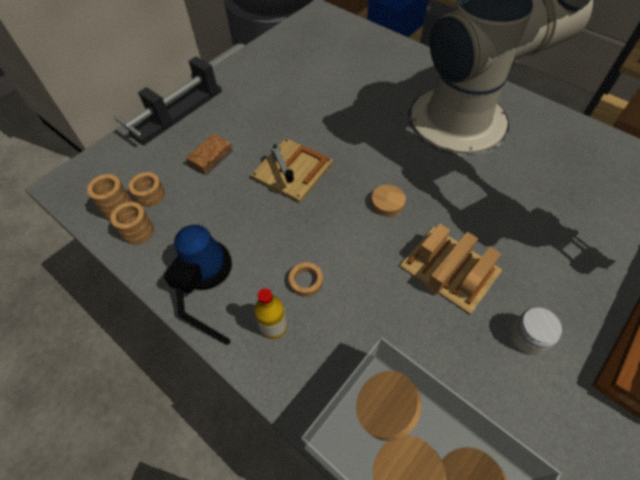

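The top picture shows the jig near (408,300) with the handle part-way (knob 392,275; pivot 430,298). The rack is at (228,298), with the round-ended blank probably in the left slot (203,297), the long board at 224 and the short one at 247. The scene view agrees. I'll enlarge both.

```bash
python3 - <<'E'
from h import *
t=cams.get_image('top')['frame'];s=cams.get_image('scene')['frame']
def c(f,x,y,w,h): return cv2.resize(f[y:y+h,x:x+w],(400,300),interpolation=cv2.INTER_CUBIC)
im=np.vstack([np.hstack([c(t,360,255,100,75),c(t,180,255,100,75)]),np.hstack([c(s,240,130,100,75),c(s,390,215,120,90)])])
cv2.imwrite('pics/crop1.png',im[:,:,::-1])
E
```

```text
(no output)
```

View pics/crop1.png

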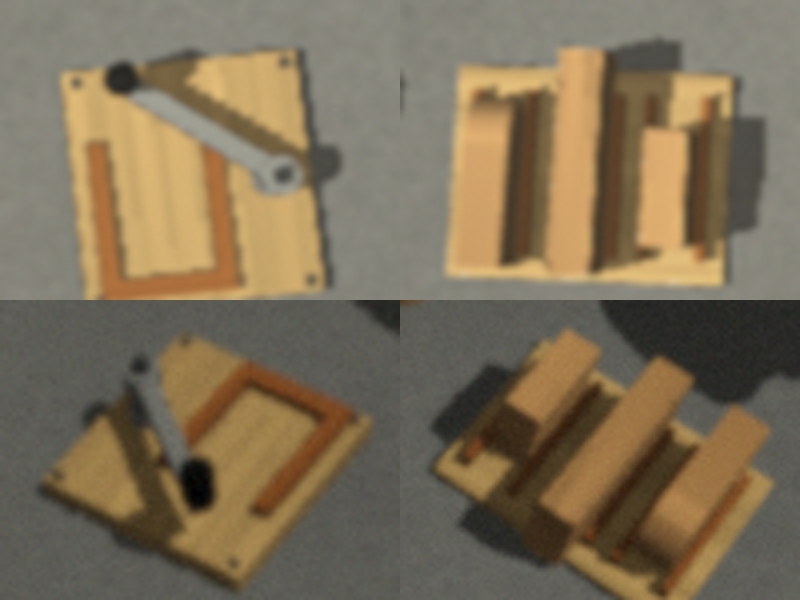

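The blank is in the left slot with its round end at +x. In the jig, +x points roughly along world +x, and the bar is about 0.65 rad open. I'll start towards the jig high up, stopping over the rack on the way for a wrist picture.

Request:
{"fn": "carry_out", "kwargs": {
  "motion": [
    [-0.73, -0.91, 0, 0, 0, 0, -1],
    [-0.73, -0.91, 0, 0, 0, 0, -1],
    [-0.73, -0.91, 0, 0, 0, 0, -1],
    [-0.73, -0.91, 0, 0, 0, 0, -1],
    [-0.73, -0.91, 0, 0, 0, 0, -1],
    [-0.73, -0.91, 0, 0, 0, 0, -1],
    [-0.73, -0.91, 0, 0, 0, 0, -1],
    [-0.73, -0.91, 0, 0, 0, 0, -1]
  ]
}}

```text
time: 2.6
position: [0.2252, 0.4473, 0.2388]
eef_rot: [-3.141, -0.0, 2.895]
ft_force: [-0.3, 0.2, 0.5]
grip_width: 0.0915
grasp_force: 0.0
```

Request:
{"fn": "carry_out", "kwargs": {
  "motion": [
    [-0.8, -0.8, 0, 0, 0, 0, -1],
    [-0.8, -0.8, 0, 0, 0, 0, -1],
    [-0.8, -0.8, 0, 0, 0, 0, -1],
    [-0.8, -0.8, 0, 0, 0, 0, -1],
    [-0.8, -0.8, 0, 0, 0, 0, -1],
    [-0.8, -0.8, 0, 0, 0, 0, -1],
    [-0.8, -0.8, 0, 0, 0, 0, -1],
    [-0.8, -0.8, 0, 0, 0, 0, -1]
  ]
}}

```text
time: 3.6
position: [0.3123, 0.3017, 0.2389]
eef_rot: [-3.142, -0.0, 2.896]
ft_force: [0.4, 0.5, -0.6]
grip_width: 0.0912
grasp_force: 0.0
```

```bash
cat >> h.py <<'E'
def wpx(p,px,z):
    "fisheye wrist pixel -> world at height z"
    u=np.array([(px[0]-p['cx'])/p['fx'],(px[1]-p['cy'])/p['fy']]); th=np.hypot(*u)
    s=np.sin(th)/th if th>1e-9 else 1.
    d=rot(p['attitude'])@np.array([u[0]*s,-u[1]*s,-np.cos(th)]); o=np.array(p['origin'])
    return o+d*(z-o[2])/d[2]
def w2w(p,X):
    c=rot(p['attitude']).T@(np.array(X)-p['origin']); v=np.array([c[0],-c[1],-c[2]])
    th=np.arctan2(np.hypot(v[0],v[1]),v[2]); k=th/np.hypot(v[0],v[1])
    return np.array([p['cx']+p['fx']*v[0]*k,p['cy']+p['fy']*v[1]*k])
def rectify(p,cx,cy,z,half=.12,s=.0005,wrist=True):
    "metric top view at height z: col = (cy+half-y)/s , row = (cx+half-x)/s"
    n=int(2*half/s); g=np.arange(n)*s; Y,X=np.meshgrid(cy+half-g,cx+half-g)
    P=np.stack([X.ravel(),Y.ravel(),np.full(X.size,z)],1)
    c=(P-np.array(p['origin']))@rot(p['attitude']); v=c*[1,-1,-1]
    r=np.hypot(v[:,0],v[:,1]); k=np.arctan2(r,v[:,2])/r if wrist else 1/v[:,2]
    m=np.stack([p['cx']+p['fx']*v[:,0]*k,p['cy']+p['fy']*v[:,1]*k],1).reshape(n,n,2).astype(np.float32)
    return cv2.remap(p['frame'],m[...,0],m[...,1],cv2.INTER_LINEAR)
def go(xyz,rpy):
    "row (units) from present pose to target"
    o=bot.get_obs(); A=rot(o['eef_rot']); d=A.T@(np.array(xyz)-o['position'])
    w=R.from_matrix(A.T@rot(rpy)).as_rotvec(); print('row',np.round(d/.15,3),np.round(w/1.5,3))
E
python3 - <<'E'
from h import *
o=bot.get_obs(); print(o['position'],o['eef_rot'],o['time'])
p=cams.get_image('wrist'); print({k:v for k,v in p.items() if k!='frame'})
for t,z in [('nest',.032),('knob',.079),('pivot',.055),('rack',0),('blank',.038),('blank_tip',.038),('long_board',.038),('short_board',.038),('disc',0)]:
    for r in landmark_of(t,p)[:2]: print(t,np.round(r['xy'],1),round(r['score'],2),np.round(wpx(p,r['xy'],z)[:2],4))
a=cv2.resize(p['frame'],(400,300)); b=cv2.resize(rectify(p,.45,.245,.068),(400,400))
cv2.imwrite('pics/w1.png',np.hstack([cv2.copyMakeBorder(a,0,100,0,0,0),b])[:,:,::-1])
E
```

```text
[0.31229503 0.30167248 0.23887106] [-3.14154873e+00 -7.67278463e-05  2.89573453e+00] 3.6
{'fx': 371.64829954431775, 'fy': 371.64829954431775, 'cx': 322.0011127626598, 'cy': 243.4293919343334, 'origin': array([0.23783502, 0.32016262, 0.3832335 ]), 'attitude': array([-2.74359431e-01,  3.58347408e-04,  1.32577080e+00]), 'shot': 5}
rack [299.3 335.6] 0.57 [0.4455 0.2405]
blank [348.1 335. ] 0.79 [0.4368 0.2989]
blank_tip [360.1 378.4] 0.58 [0.497  0.2998]
long_board [301.5 361.7] 0.79 [0.458  0.2417]
short_board [243.9 355.8] 0.6 [0.4368 0.1809]
```

View pics/w1.png

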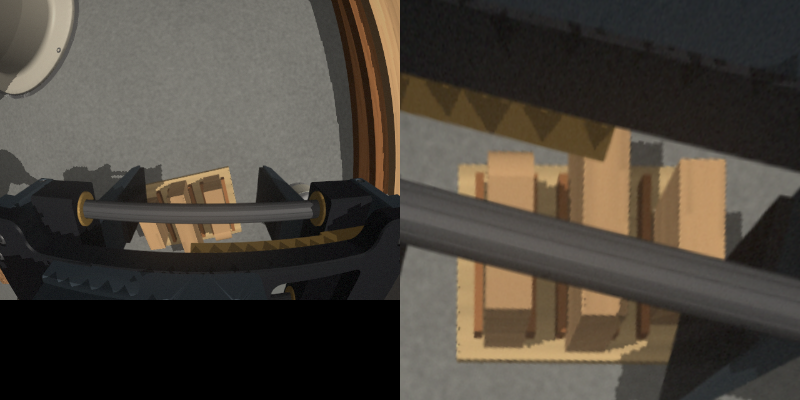

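The wrist view puts the blank's centre at about (0.439, 0.299), yaw about 0, width 28.8 mm (expected 28). Next I'll go beyond the jig so the wrist camera can see it past the rod.

Request:
{"fn": "carry_out", "kwargs": {
  "motion": [
    [-0.9, -0.95, 0, 0, 0, 0, -1],
    [-0.9, -0.95, 0, 0, 0, 0, -1],
    [-0.9, -0.95, 0, 0, 0, 0, -1],
    [-0.9, -0.95, 0, 0, 0, 0, -1],
    [-0.9, -0.95, 0, 0, 0, 0, -1],
    [-0.9, -0.95, 0, 0, 0, 0, -1],
    [-0.9, -0.95, 0, 0, 0, 0, -1],
    [-0.9, -0.95, 0, 0, 0, 0, -1]
  ]
}}

```text
time: 5.1
position: [0.4083, 0.1308, 0.2389]
eef_rot: [3.142, -0.0, 2.896]
ft_force: [-0.3, 0.2, 0.0]
grip_width: 0.0907
grasp_force: 0.0
```

Request:
{"fn": "carry_out", "kwargs": {
  "motion": [
    [-0.9, -0.95, 0, 0, 0, 0, -1],
    [-0.9, -0.95, 0, 0, 0, 0, -1],
    [-0.9, -0.95, 0, 0, 0, 0, -1],
    [-0.9, -0.95, 0, 0, 0, 0, -1],
    [-0.9, -0.95, 0, 0, 0, 0, -1],
    [-0.9, -0.95, 0, 0, 0, 0, -1],
    [-0.9, -0.95, 0, 0, 0, 0, -1],
    [-0.9, -0.95, 0, 0, 0, 0, -1]
  ]
}}

```text
time: 6.1
position: [0.5045, -0.0404, 0.2391]
eef_rot: [3.142, 0.0, 2.896]
ft_force: [-0.8, -0.1, -0.5]
grip_width: 0.091
grasp_force: 0.0
```

Request:
{"fn": "carry_out", "kwargs": {
  "motion": [
    [-0.9, -0.95, 0, 0, 0, 0, -1],
    [-0.9, -0.95, 0, 0, 0, 0, -1],
    [-0.9, -0.95, 0, 0, 0, 0, -1],
    [-0.9, -0.95, 0, 0, 0, 0, -1],
    [-0.9, -0.95, 0, 0, 0, 0, -1],
    [-0.9, -0.95, 0, 0, 0, 0, -1],
    [-0.9, -0.95, 0, 0, 0, 0, -1],
    [-0.9, -0.95, 0, 0, 0, 0, -1]
  ]
}}

```text
time: 7.1
position: [0.6007, -0.2115, 0.2392]
eef_rot: [-3.142, 0.0, 2.896]
ft_force: [0.3, -0.3, 0.1]
grip_width: 0.0912
grasp_force: 0.0
```

```bash
python3 - <<'E'
from h import *
o=bot.get_obs(); print(o['position'],o['eef_rot'],o['time'])
p=cams.get_image('wrist')
for t,z in [('nest',.032),('knob',.079),('pivot',.055),('jig',0)]:
    for r in landmark_of(t,p)[:2]: print(t,np.round(r['xy'],1),round(r['score'],2),np.round(wpx(p,r['xy'],z)[:2],4))
a=rectify(p,.455,-.23,.018); np.save('jr.npy',a); b=rectify(cams.get_image('top'),.455,-.23,.018,wrist=False)
cv2.imwrite('pics/w2.png',cv2.resize(np.hstack([a,b]),(800,400))[:,:,::-1])
E
```

```text
[ 0.60070933 -0.21152588  0.23919853] [-3.14155265e+00  1.30321075e-04  2.89557406e+00] 7.1
nest [282.1  70.5] 0.92 [ 0.4507 -0.2126]
nest [613.5  18.9] 0.2 [0.4359 0.1895]
knob [329. 128.] 0.57 [ 0.517 -0.185]
pivot [201.9  99. ] 0.69 [ 0.4591 -0.2875]
```

View pics/w2.png

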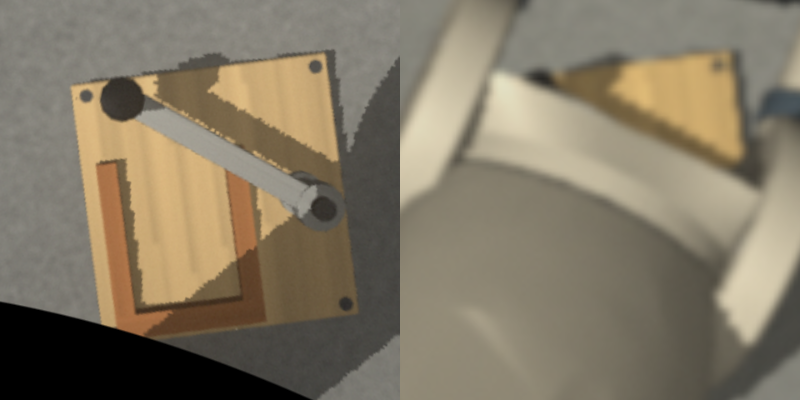

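The jig shows clearly here. The plate corners TL (71,86), TR (332,50) and BR (357,313) give yaw about 0.115 and origin about (0.4506, -0.2148). The sides come out at 158 × 158 mm (156 × 160 expected). The knob is at about (0.517, -0.185), 119.5 mm from the pivot (120 expected).

```bash
python3 - <<'E'
from h import *
go([.517,-.1855,.18],[np.pi,0,np.radians(113)])
E
```

```text
row [0.586 0.036 0.393] [0.    0.    0.615]
```

Request:
{"fn": "carry_out", "kwargs": {
  "motion": [
    [0.586, 0.036, 0.393, 0, 0, 0.615, -0.2],
    [0.586, 0.036, 0.393, 0, 0, 0.615, 0],
    [0.586, 0.036, 0.393, 0, 0, 0.615, 0],
    [0.586, 0.036, 0.393, 0, 0, 0.615, 0],
    [0.586, 0.036, 0.393, 0, 0, 0.615, 0],
    [0.586, 0.036, 0.393, 0, 0, 0.615, 0],
    [0.586, 0.036, 0.393, 0, 0, 0.615, 0],
    [0.586, 0.036, 0.393, 0, 0, 0.615, 0]
  ]
}}

```text
time: 8.4
position: [0.5169, -0.1855, 0.18]
eef_rot: [-3.142, 0.0, 1.975]
ft_force: [0.3, -0.1, -0.7]
grip_width: 0.0454
grasp_force: 0.0
```

Request:
{"fn": "carry_out", "kwargs": {
  "motion": [
    [0, 0, 0, 0, 0, 0.605, 0],
    [0, 0, 0, 0, 0, 0.605, 0],
    [0, 0, 0, 0, 0, 0.605, 0],
    [0, 0, 0, 0, 0, 0.605, 0],
    [0, 0, 0, 0, 0, 0.605, 0],
    [0, 0, 0, 0, 0, 0.605, 0],
    [0, 0, 0, 0, 0, 0.605, 0],
    [0, 0, 0, 0, 0, 0.605, 0]
  ]
}}

```text
time: 9.4
position: [0.5169, -0.1855, 0.18]
eef_rot: [3.142, 0.0, 1.067]
ft_force: [0.1, 0.4, 0.2]
grip_width: 0.0452
grasp_force: 0.0
```

```bash
python3 - <<'E'
from h import *
o=bot.get_obs(); print(o['joint_positions'],o['grip_width'])
go([.517,-.1855,.096],[np.pi,0,np.radians(61)])
p=cams.get_image('scene')
for r in landmark_of('knob',p)[:2]: print(np.round(r['xy'],1),r['score'],px2w(p,r['xy'],.079))
E
```

```text
[-4.53250724e-01  4.55160329e-01  1.60587589e+00 -6.49125084e-07
  1.08054764e+00  5.02075009e-02] 0.045223526066792405
row [0.   0.   0.56] [0.    0.    0.002]
[290.7 172.7] 0.76 [ 0.51175215 -0.18472387  0.079     ]
[299.8 166.6] 0.69 [ 0.48292691 -0.18071485  0.079     ]
```

Request:
{"fn": "carry_out", "kwargs": {
  "motion": [
    [0, 0, 0.2, 0, 0, 0, 0],
    [0, 0, 0.4, 0, 0, 0, 0],
    [0, 0, 0.56, 0, 0, 0, 0],
    [0, 0, 0.56, 0, 0, 0, 0],
    [0, 0, 0.56, 0, 0, 0, 0.3],
    [0, 0, 0.56, 0, 0, 0, 0.38],
    [0, 0, 0.56, 0, 0, 0, 0.38],
    [0, 0, 0.56, 0, 0, 0, 0.38]
  ]
}}

```text
time: 10.5
position: [0.5171, -0.1856, 0.0963]
eef_rot: [3.141, -0.0, 1.065]
ft_force: [0.8, -0.6, 0.7]
grip_width: 0.0285
grasp_force: 0.0
```

```bash
python3 - <<'E'
from h import *
pv=np.array([.4592,-.2893]); r=.1195
for a in (40,22,4,1):
    go([*(pv+r*np.array([np.cos(np.radians(a)),np.sin(np.radians(a))])),.096],[np.pi,0,np.radians(a)])
p=cams.get_image('wrist'); cv2.imwrite('pics/w3.png',p['frame'][:,:,::-1])
E
```

```text
row [-0.048  0.283  0.002] [ 0.    -0.     0.244]
row [-0.173  0.499  0.002] [ 0.    -0.     0.454]
row [-0.358  0.666  0.003] [ 0.    -0.     0.663]
row [-0.394  0.688  0.003] [ 0.    -0.     0.698]
```

View pics/w3.png

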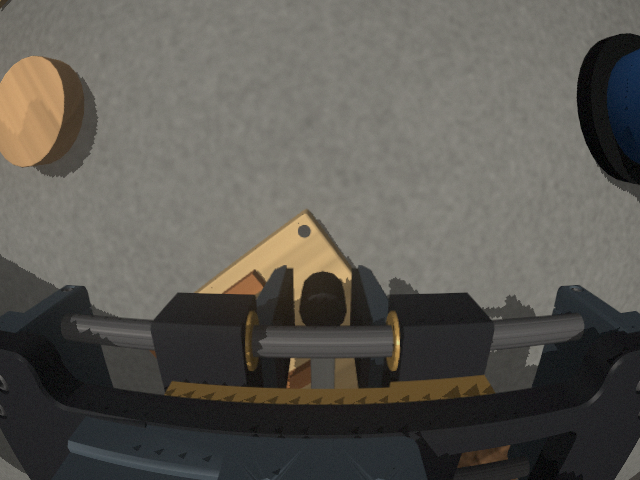

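The knob (325,300) sits between the fingers with clearance on both sides. I'll swing it along the arc.

Request:
{"fn": "carry_out", "kwargs": {
  "motion": [
    [-0.006, 0.097, 0, 0, 0, 0.081, 0.38],
    [-0.024, 0.193, 0, 0, 0, 0.163, 0.38],
    [-0.053, 0.286, 0, 0, 0, 0.244, 0.38],
    [-0.087, 0.362, 0, 0, 0, 0.314, 0.38],
    [-0.129, 0.434, 0, 0, 0, 0.384, 0.38],
    [-0.178, 0.502, 0, 0, 0, 0.454, 0.38],
    [-0.178, 0.502, 0, 0, 0, 0.454, 0.38],
    [-0.178, 0.502, 0, 0, 0, 0.454, 0.38]
  ]
}}

```text
time: 11.55
position: [0.5696, -0.2449, 0.0959]
eef_rot: [-3.141, 0.0, 0.386]
ft_force: [-0.2, 0.2, 0.5]
grip_width: 0.0285
grasp_force: 0.0
```

```bash
python3 - <<'E'
from h import *
pv=np.array([.4592,-.2893]); r=.1195
for a in (15,8,3,0):
    go([*(pv+r*np.array([np.cos(np.radians(a)),np.sin(np.radians(a))])),.096],[np.pi,0,np.radians(a)])
E
```

```text
row [-0.002  0.096 -0.001] [-0.     0.     0.083]
row [-0.02   0.191 -0.001] [-0.     0.     0.164]
row [-0.04   0.258 -0.001] [-0.     0.     0.223]
row [-0.055  0.297 -0.001] [-0.     0.     0.258]
```

Request:
{"fn": "carry_out", "kwargs": {
  "motion": [
    [-0.002, 0.096, 0, 0, 0, 0.083, 0.38],
    [-0.01, 0.145, 0, 0, 0, 0.12, 0.38],
    [-0.02, 0.191, 0, 0, 0, 0.164, 0.38],
    [-0.03, 0.225, 0, 0, 0, 0.19, 0.38],
    [-0.04, 0.245, 0, 0, 0, 0.21, 0.38],
    [-0.04, 0.258, 0, 0, 0, 0.223, 0.38],
    [-0.04, 0.258, 0, 0, 0, 0.223, 0.38],
    [-0.04, 0.258, 0, 0, 0, 0.223, 0.38]
  ]
}}

```text
time: 12.55
position: [0.5776, -0.2786, 0.0957]
eef_rot: [-3.134, 0.003, 0.051]
ft_force: [-0.3, 32.8, 12.4]
grip_width: 0.0282
grasp_force: 16.3
```

```bash
python3 - <<'E'
from h import *
for n in('top','scene','wrist'):
    p=cams.get_image(n)
    for t,z in (('knob',.079),('pivot',.055)):
        for r in landmark_of(t,p)[:1]: print(n,t,round(r['score'],2),(wpx if n=='wrist' else px2w)(p,r['xy'],z)[:2])
E
```

```text
top knob 0.75 [0.44686116 0.22578487]
top pivot 0.24 [0.43838614 0.18096028]
scene knob 0.65 [0.81934429 0.05612645]
scene pivot 0.47 [ 0.46147795 -0.280687  ]
wrist knob 0.77 [ 0.57989684 -0.2744689 ]
```

32.8 N against the stop: the knob is at a bar angle of 6.6°, which equals the jig's yaw, so the handle is fully open. I'll back off, rise and travel to the rack.

Request:
{"fn": "carry_out", "kwargs": {
  "motion": [
    [0, -0.03, 0, 0, 0, 0, 0.38],
    [0, -0.03, -0.2, 0, 0, 0, 0.2],
    [0, -0.03, -0.45, 0, 0, 0, 0],
    [0, -0.03, -0.7, 0, 0, 0, 0],
    [-0.1, -0.3, -0.7, 0, 0, 0, 0],
    [-0.2, -0.6, -0.7, 0, 0, 0, 0],
    [-0.25, -0.95, -0.7, 0, 0, 0, 0],
    [-0.25, -0.95, -0.7, 0, 0, 0, 0]
  ]
}}

```text
time: 14.0
position: [0.5331, -0.1399, 0.2012]
eef_rot: [-3.141, 0.001, 0.053]
ft_force: [0.1, -1.2, 0.1]
grip_width: 0.0456
grasp_force: 0.0
```

Request:
{"fn": "carry_out", "kwargs": {
  "motion": [
    [-0.25, -1, 0, 0, 0, 0, 0],
    [-0.25, -1, 0, 0, 0, 0, 0],
    [-0.25, -1, 0, 0, 0, 0, 0],
    [-0.25, -1, 0, 0, 0, 0, 0],
    [-0.25, -1, 0, 0, 0, 0, 0],
    [-0.25, -1, 0, 0, 0, 0, 0],
    [-0.25, -1, 0, 0, 0, 0, 0],
    [-0.25, -1, 0, 0, 0, 0, 0]
  ]
}}

```text
time: 15.0
position: [0.4896, 0.0046, 0.2009]
eef_rot: [3.142, 0.0, 0.049]
ft_force: [-0.3, 0.4, 0.4]
grip_width: 0.0458
grasp_force: 0.0
```

Request:
{"fn": "carry_out", "kwargs": {
  "motion": [
    [-0.25, -1, 0, 0, 0, 0, 0],
    [-0.25, -1, 0, 0, 0, 0, 0],
    [-0.25, -1, 0, 0, 0, 0, 0],
    [-0.25, -1, 0, 0, 0, 0, 0],
    [-0.25, -1, 0, 0, 0, 0, 0],
    [-0.25, -1, 0, 0, 0, 0, 0],
    [-0.25, -1, 0, 0, 0, 0, 0],
    [-0.25, -1, 0, 0, 0, 0, 0]
  ]
}}

```text
time: 16.0
position: [0.4448, 0.1525, 0.201]
eef_rot: [3.142, 0.0, 0.049]
ft_force: [-0.0, -0.6, 0.2]
grip_width: 0.0454
grasp_force: 0.0
```

```bash
python3 - <<'E'
from h import *
o=bot.get_obs(); print(o['position'],o['eef_rot'],o['time'])
go([.439,.299,.2],[np.pi,0,0])
p=cams.get_image('wrist')
for t,z in [('blank',.038),('blank_tip',.038)]:
    for r in landmark_of(t,p)[:2]: print(t,np.round(r['xy'],1),round(r['score'],2),np.round(wpx(p,r['xy'],z)[:2],4))
q=cams.get_image('top')
a=cv2.resize(p['frame'],(400,300))
b=cv2.resize(rectify(p,.45,.245,.068),(300,300))
cv2.imwrite('pics/w4.png',np.vstack([np.hstack([a,b]),np.hstack([cv2.resize(q['frame'],(400,300)),cv2.resize(rectify(q,.455,-.23,.018,wrist=False),(300,300))])])[:,:,::-1])
E
```

```text
[0.44476014 0.1525204  0.20095654] [3.14156853e+00 1.50896997e-05 4.85362558e-02] 16.0
row [ 0.009 -0.977  0.006] [0.    0.    0.032]
blank [160.3 228.4] 0.93 [0.4416 0.2989]
blank_tip [163.  168.5] 0.55 [0.4958 0.2941]
```

View pics/w4.png

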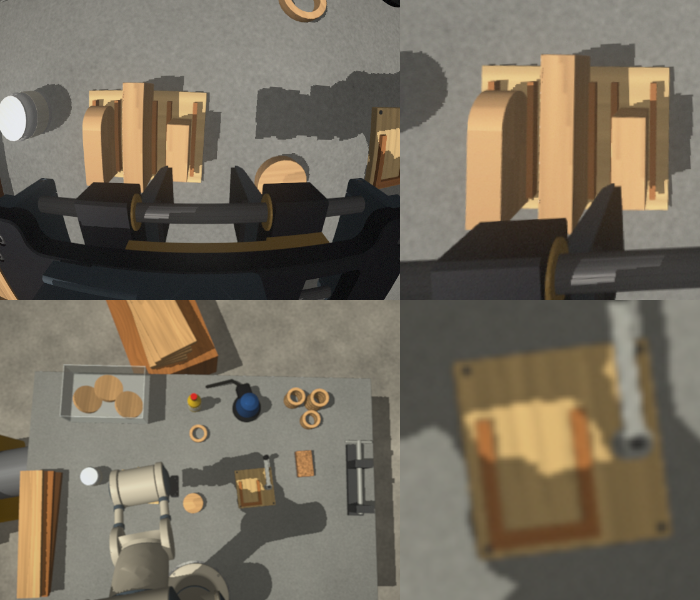

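The handle is open (bar along jig +x). The blank measures (0.441, 0.298), nearly square to world x. I'll go over it, then down.

Request:
{"fn": "carry_out", "kwargs": {
  "motion": [
    [0.02, -0.97, 0.1, 0, 0, 0.045, 0.04],
    [0.02, -0.97, 0.3, 0, 0, 0.045, 0.04],
    [0.02, -0.97, 0.3, 0, 0, 0.045, 0.04],
    [0.02, -0.97, 0.3, 0, 0, 0.045, 0.04],
    [0.02, -0.97, 0.3, 0, 0, 0.045, 0.04],
    [0.02, -0.97, 0.3, 0, 0, 0.045, 0.04],
    [0.02, -0.97, 0.3, 0, 0, 0.045, 0.04],
    [0.02, -0.97, 0.3, 0, 0, 0.045, 0.04]
  ]
}}

```text
time: 17.2
position: [0.4407, 0.298, 0.1562]
eef_rot: [-3.141, -0.0, -0.019]
ft_force: [0.2, -0.1, 0.6]
grip_width: 0.0436
grasp_force: 0.0
```

```bash
python3 - <<'E'
from h import *
go([.440,.298,.068],[np.pi,0,-.02])
p=cams.get_image('wrist'); 
cv2.imwrite('pics/w5.png',p['frame'][:,:,::-1])
E
```

```text
row [-0.005  0.     0.588] [-0.    -0.     0.001]
```

View pics/w5.png

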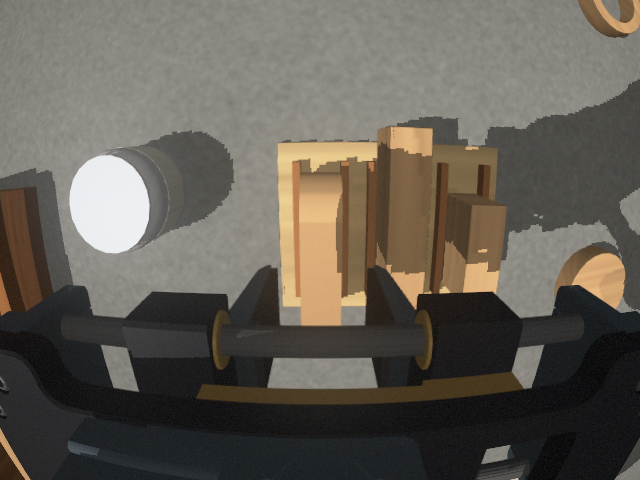

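The blank (columns 300–341) is centred between the fingers and its edges run parallel to them. Going down to grip.

Request:
{"fn": "carry_out", "kwargs": {
  "motion": [
    [0, 0, 0.2, 0, 0, 0, 0.04],
    [0, 0, 0.4, 0, 0, 0, 0.04],
    [0, 0, 0.588, 0, 0, 0, 0.04],
    [0, 0, 0.588, 0, 0, 0, 0.04],
    [0, 0, 0.588, 0, 0, 0, 0.6],
    [0, 0, 0.588, 0, 0, 0, 1],
    [0, 0, 0.588, 0, 0, 0, 1],
    [0, 0, 0.588, 0, 0, 0, 1]
  ],
  "squeeze": 40
}}

```text
time: 18.25
position: [0.4411, 0.2987, 0.0689]
eef_rot: [-3.141, -0.002, -0.018]
ft_force: [-1.3, 0.7, 8.3]
grip_width: 0.0279
grasp_force: 40.0
```

Request:
{"fn": "carry_out", "kwargs": {
  "motion": [
    [0, 0, -0.1, 0, 0, 0, 1],
    [0, 0, -0.3, 0, 0, 0, 1],
    [0, 0, -0.6, 0, 0, 0, 1],
    [0, 0, -0.9, 0, 0, 0, 1],
    [0, 0, -0.9, 0, 0, 0, 1],
    [0, 0, -0.9, 0, 0, 0, 1],
    [0, 0, -0.9, 0, 0, 0, 1],
    [0, 0, -0.9, 0, 0, 0, 1]
  ]
}}

```text
time: 19.25
position: [0.4401, 0.2982, 0.202]
eef_rot: [3.141, 0.001, -0.018]
ft_force: [-0.2, -0.1, -1.0]
grip_width: 0.0278
grasp_force: 40.0
```

```bash
python3 - <<'E'
from h import *
print(bot.get_obs()['grip_width'],bot.get_obs()['joint_positions'])
p=cams.get_image('scene')
for t in('blank','blank_tip'):
  print(t,[(np.round(px2w(p,r['xy'],.173)[:2],3),round(r['score'],2)) for r in landmark_of(t,p)[:2]])
q=R.from_euler('xyz',[np.pi,0,np.pi/2])*R.from_euler('x',-.785)
print(q.as_matrix().round(2))
go([.49,.15,.2],[np.pi,0,.9])
E
```

```text
0.02781284706631214 [ 4.83168830e-01  4.05988496e-01  1.62126998e+00 -1.48733848e-05
  1.11600621e+00  2.07217865e+00]
blank [(array([0.442, 0.3  ]), 0.69)]
blank_tip [(array([0.492, 0.298]), 0.82), (array([ 0.542, -0.196]), 0.39)]
[[ 0.    0.71  0.71]
 [ 1.   -0.   -0.  ]
 [ 0.    0.71 -0.71]]
row [0.349 0.982 0.016] [ 0.     0.001 -0.612]
```

The blank is held (27.8 mm, 40 N). I'll carry it to the clear bench space between rack and jig, turning and tilting it on the way.

Request:
{"fn": "carry_out", "kwargs": {
  "motion": [
    [0.05, 0.35, 0, 0, 0, -0.1, 1],
    [0.15, 0.7, 0, 0, 0, -0.25, 1],
    [0.349, 0.982, 0, 0, 0, -0.4, 1],
    [0.349, 0.982, 0, 0, 0, -0.5, 1],
    [0.349, 0.982, 0, 0, 0, -0.612, 1],
    [0.349, 0.982, 0, 0, 0, -0.612, 1],
    [0.349, 0.982, 0, 0, 0, -0.612, 1],
    [0.349, 0.982, 0, 0, 0, -0.612, 1]
  ]
}}

```text
time: 20.4
position: [0.4901, 0.1502, 0.2027]
eef_rot: [-3.142, 0.0, 0.898]
ft_force: [0.7, 0.3, -1.0]
grip_width: 0.0277
grasp_force: 40.0
```

```bash
python3 - <<'E'
from h import *
print(bot.get_obs()['position'])
go([.542,.08,.2],[np.pi,0,np.pi/2])
E
```

```text
[0.49010386 0.15021744 0.20269946]
row [-0.151  0.562  0.018] [-0.     0.    -0.448]
```

Request:
{"fn": "carry_out", "kwargs": {
  "motion": [
    [-0.151, 0.562, 0, 0, 0, -0.12, 1],
    [-0.151, 0.562, 0, 0, 0, -0.24, 1],
    [-0.151, 0.562, 0, 0, 0, -0.36, 1],
    [-0.151, 0.562, 0, 0, 0, -0.448, 1],
    [-0.151, 0.562, 0, 0, 0, -0.448, 1],
    [-0.151, 0.562, 0, 0, 0, -0.448, 1],
    [-0.151, 0.562, 0, 0, 0, -0.448, 1],
    [-0.151, 0.562, 0, 0, 0, -0.448, 1]
  ]
}}

```text
time: 21.4
position: [0.542, 0.0801, 0.2028]
eef_rot: [3.142, -0.0, 1.571]
ft_force: [0.3, -0.6, -0.7]
grip_width: 0.0275
grasp_force: 40.0
```

Request:
{"fn": "carry_out", "kwargs": {
  "motion": [
    [0, 0, 0.1, -0.11, 0, 0, 1],
    [0, 0, 0.2, -0.22, 0, 0, 1],
    [0, 0, 0.3, -0.33, 0, 0, 1],
    [0, 0, 0.45, -0.43, 0, 0, 1],
    [0, 0, 0.5, -0.523, 0, 0, 1],
    [0, 0, 0.5, -0.523, 0, 0, 1],
    [0, 0, 0.5, -0.523, 0, 0, 1],
    [0, 0, 0.5, -0.523, 0, 0, 1]
  ]
}}

```text
time: 22.4
position: [0.5642, 0.0983, 0.1927]
eef_rot: [2.463, 0.018, 1.548]
ft_force: [3.7, 9.0, 1.3]
grip_width: 0.0279
grasp_force: 39.9
```

```bash
python3 - <<'E'
from h import *
o=bot.get_obs(); A=rot(o['eef_rot']); print(o['position'],A.round(3),o['joint_positions'].round(2))
print((o['position']+A@[0,-.014,.061]).round(4))
p=cams.get_image('scene'); cv2.imwrite('pics/s5.png',p['frame'][100:400,150:550,::-1])
E
```

```text
[0.56421382 0.09826551 0.19272955] [[ 0.023  0.779  0.627]
 [ 1.    -0.006 -0.029]
 [-0.018  0.628 -0.778]] [ 0.13  0.36  2.07 -1.22  0.12  1.33]
[0.5916 0.0966 0.1365]
```

View pics/s5.png

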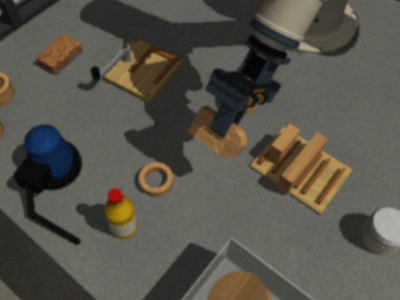

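The outward tilt ran into the limits of joints 4 and 5 (q5 = 0.12, q4 = -1.22). I'll undo it and tilt the other way instead, with the fingers pointing back to the base, where there is room.

Request:
{"fn": "carry_out", "kwargs": {
  "motion": [
    [0, 0, 0, 0.1, 0, 0, 1],
    [0, 0, 0, 0.2, 0, 0, 1],
    [0, 0, 0, 0.3, 0, 0, 1],
    [0, 0, 0, 0.4, 0, 0, 1],
    [0, 0, 0, 0.523, 0, 0, 1],
    [0, 0, 0, 0.523, 0, 0, 1],
    [0, 0, 0, 0.523, 0, 0, 1],
    [0, 0, 0, 0.523, 0, 0, 1]
  ]
}}

```text
time: 23.45
position: [0.5653, 0.0972, 0.1921]
eef_rot: [-3.035, 0.023, 1.552]
ft_force: [1.1, 0.7, -1.3]
grip_width: 0.0275
grasp_force: 40.0
```

```bash
python3 - <<'E'
from h import *
print(bot.get_obs()['joint_positions'].round(2))
go([.52,.08,.15],[np.pi,0,np.pi/2])
E
```

```text
[ 0.07  0.52  1.45 -0.01  1.28  0.1 ]
row [-0.114 -0.268  0.314] [-0.071  0.015 -0.013]
```

```bash
python3 - <<'E'
from h import *
q=(R.from_euler('xyz',[np.pi,0,np.pi/2])*R.from_euler('x',.785)).as_matrix()
go([.513,.075,.14],q)
E
```

```text
row [-0.147 -0.307  0.386] [ 0.452  0.009 -0.018]
```

Request:
{"fn": "carry_out", "kwargs": {
  "motion": [
    [-0.03, -0.06, 0, 0.09, 0, -0.018, 1],
    [-0.06, -0.12, 0, 0.18, 0, -0.018, 1],
    [-0.09, -0.2, 0.1, 0.27, 0.005, -0.018, 1],
    [-0.147, -0.307, 0.25, 0.36, 0.009, -0.018, 1],
    [-0.147, -0.307, 0.386, 0.452, 0.009, -0.018, 1],
    [-0.147, -0.307, 0.386, 0.452, 0.009, -0.018, 1],
    [-0.147, -0.307, 0.386, 0.452, 0.009, -0.018, 1],
    [-0.147, -0.307, 0.386, 0.452, 0.009, -0.018, 1]
  ]
}}

```text
time: 24.45
position: [0.5125, 0.0756, 0.1424]
eef_rot: [-2.362, -0.001, 1.57]
ft_force: [0.1, 0.5, -0.6]
grip_width: 0.0277
grasp_force: 40.0
```

```bash
python3 - <<'E'
from h import *
o=bot.get_obs(); A=rot(o['eef_rot']); print(o['position'],A.round(3),o['joint_positions'].round(2))
print('corner',(o['position']+A@[0,.014,.061]).round(4))
q=(R.from_euler('xyz',[np.pi,0,np.pi/2])*R.from_euler('x',.785)).as_matrix()
go([.513,.075,.056],q)
E
```

```text
[0.51250504 0.07562361 0.14235331] [[ 0.001  0.711 -0.703]
 [ 1.     0.     0.001]
 [ 0.001 -0.703 -0.711]] [0.02 0.85 1.17 0.02 1.9  0.02]
corner [0.4796 0.0757 0.0891]
row [-0.005  0.407  0.407] [ 0.004 -0.001  0.   ]
```

Request:
{"fn": "carry_out", "kwargs": {
  "motion": [
    [0, 0.1, 0.1, 0, 0, 0, 1],
    [0, 0.2, 0.2, 0, 0, 0, 1],
    [0, 0.3, 0.3, 0, 0, 0, 1],
    [0, 0.37, 0.37, 0, 0, 0, 1],
    [0, 0.402, 0.402, 0, 0, 0, 1],
    [0, 0.402, 0.402, 0, 0, 0, 1],
    [0, 0.402, 0.402, 0, 0, 0, 1],
    [0, 0.402, 0.402, 0, 0, 0, 1]
  ]
}}

```text
time: 25.45
position: [0.5125, 0.0755, 0.0559]
eef_rot: [-2.358, -0.001, 1.57]
ft_force: [0.3, -0.4, -0.7]
grip_width: 0.0278
grasp_force: 40.0
```

Request:
{"fn": "carry_out", "kwargs": {
  "motion": [
    [0, 0, 0, 0, 0, 0, 0.2],
    [0, 0, 0, 0, 0, 0, 0.1],
    [0, 0, 0, 0, 0, 0, 0],
    [0, 0, -0.03, 0, 0, 0, 0],
    [0, 0, -0.07, 0, 0, 0, 0],
    [0, 0, -0.12, 0, 0, 0, 0],
    [0, 0, -0.18, 0, 0, 0, 0],
    [0, 0, -0.25, 0, 0, 0, 0]
  ]
}}

```text
time: 26.45
position: [0.5393, 0.0754, 0.0825]
eef_rot: [-2.358, -0.001, 1.57]
ft_force: [-0.2, -0.1, -0.4]
grip_width: 0.0457
grasp_force: 0.0
```

Request:
{"fn": "carry_out", "kwargs": {
  "motion": [
    [0, 0, -0.1, 0, 0, 0, 0],
    [0, 0, -0.25, 0, 0, 0, 0],
    [0, 0, -0.4, 0, 0, 0, 0],
    [0, 0, -0.6, 0, 0, 0, 0],
    [0, 0, -0.8, 0, 0, 0, 0],
    [0, 0, -0.9, 0, 0, 0, 0],
    [0, 0, -0.9, 0, 0, 0, 0],
    [0, 0, -0.9, 0, 0, 0, 0]
  ]
}}

```text
time: 27.45
position: [0.6336, 0.0753, 0.177]
eef_rot: [-2.356, -0.001, 1.57]
ft_force: [-0.2, -0.1, -0.4]
grip_width: 0.0461
grasp_force: 0.0
```

```bash
python3 - <<'E'
from h import *
p=cams.get_image('scene'); w=cams.get_image('wrist')
for t in('blank','blank_tip'):
  print(t,[(np.round(px2w(p,r['xy'],.014)[:2],3),round(r['score'],2)) for r in landmark_of(t,p)[:2]],[(np.round(wpx(w,r['xy'],.014)[:2],3),round(r['score'],2)) for r in landmark_of(t,w)[:2]])
a=cv2.resize(p['frame'][130:355,250:550],(400,300)); b=cv2.resize(rectify(w,.48,.07,.028,.12),(300,300))
cv2.imwrite('pics/s6.png',np.hstack([a,b])[:,:,::-1])
go([.52,.075,.19],[np.pi,0,np.pi/2])
E
```

```text
blank [(array([0.511, 0.084]), 0.74)] [(array([0.511, 0.077]), 0.64)]
blank_tip [(array([0.507, 0.128]), 0.78)] [(array([0.517, 0.131]), 0.69)]
row [-0.003 -0.596  0.477] [-0.523 -0.001 -0.001]
```

View pics/s6.png

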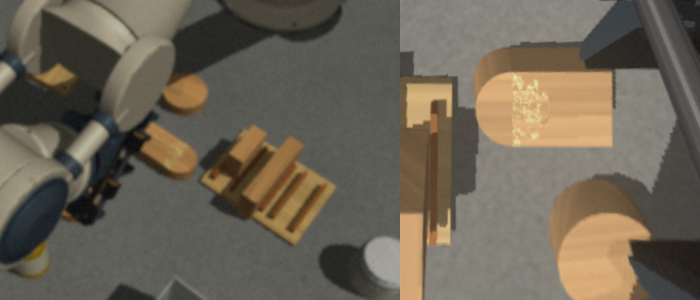

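The blank lies flat with its tip to +y. At 0.8 mm/px its top face spans rows 72–147 and columns 475–612, which puts the centre at (0.512, 0.075) and the size at 60 × 110 mm, as it should be. I'll regrasp across the width from above.

Request:
{"fn": "carry_out", "kwargs": {
  "motion": [
    [0, 0, -0.1, -0.1, 0, 0, -0.7],
    [0, -0.1, -0.1, -0.21, 0, 0, -0.7],
    [0, -0.3, 0.1, -0.32, 0, 0, -0.7],
    [-0.003, -0.6, 0.3, -0.42, 0, 0, -0.7],
    [-0.003, -0.63, 0.44, -0.523, 0, 0, -0.7],
    [-0.003, -0.63, 0.44, -0.523, 0, 0, -0.7],
    [-0.003, -0.63, 0.44, -0.523, 0, 0, -0.7],
    [-0.003, -0.63, 0.44, -0.523, 0, 0, -0.7]
  ]
}}

```text
time: 28.75
position: [0.5218, 0.0749, 0.1978]
eef_rot: [3.141, -0.001, 1.569]
ft_force: [0.8, 0.2, 0.2]
grip_width: 0.0775
grasp_force: 0.0
```

```bash
python3 - <<'E'
from h import *
print(bot.get_obs()['joint_positions'].round(2))
go([.5124,.075,.038],[np.pi,0,np.pi/2])
E
```

```text
[0.03 0.4  1.64 0.   1.1  0.03]
row [-0.    -0.063  1.065] [ 0.    -0.    -0.001]
```

Request:
{"fn": "carry_out", "kwargs": {
  "motion": [
    [0, -0.063, 0.2, 0, 0, 0, -0.7],
    [0, -0.063, 0.4, 0, 0, 0, -0.7],
    [0, -0.063, 0.6, 0, 0, 0, -0.7],
    [0, -0.063, 0.75, 0, 0, 0, -0.7],
    [0, -0.063, 0.9, 0, 0, 0, -0.7],
    [0, -0.063, 0.9, 0, 0, 0, -0.7],
    [0, -0.063, 0.9, 0, 0, 0, -0.7],
    [0, -0.063, 0.9, 0, 0, 0, -0.7]
  ]
}}

```text
time: 29.75
position: [0.5119, 0.075, 0.0633]
eef_rot: [3.14, -0.001, 1.57]
ft_force: [0.7, 0.6, -0.2]
grip_width: 0.0776
grasp_force: 0.0
```

Request:
{"fn": "carry_out", "kwargs": {
  "motion": [
    [0, 0, 0.1, 0, 0, 0, -0.7],
    [0, 0, 0.165, 0, 0, 0, -0.7],
    [0, 0, 0.165, 0, 0, 0, -0.7],
    [0, 0, 0.165, 0, 0, 0, 0],
    [0, 0, 0.165, 0, 0, 0, 1],
    [0, 0, 0.165, 0, 0, 0, 1],
    [0, 0, 0.165, 0, 0, 0, 1],
    [0, 0, 0.165, 0, 0, 0, 1]
  ]
}}

```text
time: 30.75
position: [0.5113, 0.075, 0.038]
eef_rot: [3.141, -0.001, 1.57]
ft_force: [-0.3, 0.6, 4.8]
grip_width: 0.0597
grasp_force: 40.0
```

Request:
{"fn": "carry_out", "kwargs": {
  "motion": [
    [0, 0, -0.1, 0, 0, 0, 1],
    [0, 0, -0.3, 0, 0, 0, 1],
    [0, 0, -0.6, 0, 0, 0, 1],
    [0, 0, -0.6, 0, 0, 0.06, 1],
    [0, 0, -0.6, 0, 0, 0.16, 1],
    [0, 0, -0.6, 0, 0, 0.27, 1],
    [0, 0, -0.6, 0, 0, 0.38, 1],
    [0, 0, -0.6, 0, 0, 0.48, 1]
  ]
}}

```text
time: 31.75
position: [0.511, 0.075, 0.1286]
eef_rot: [3.142, -0.001, 0.844]
ft_force: [-0.9, -0.1, -0.4]
grip_width: 0.0596
grasp_force: 40.0
```

```bash
python3 - <<'E'
from h import *
o=bot.get_obs(); print(o['position'],o['eef_rot'])
w=cams.get_image('wrist')
for n in('blank','blank_tip','nest','pivot','knob'):
  print(n,[(np.round(wpx(w,r['xy'],.13)[:2],3),np.round(r['xy'],1),round(r['score'],2)) for r in landmark_of(n,w)[:1]])
go([.5124,-.02,.14],[np.pi,0,.115])
E
```

```text
[0.51103506 0.07497924 0.12862626] [ 3.14152064e+00 -8.91892705e-04  8.44337383e-01]
blank [(array([0.519, 0.085]), array([319.3, 296.6]), 0.57)]
blank_tip [(array([0.55 , 0.118]), array([323. , 188.3]), 0.73)]
nest []
pivot []
knob []
row [-0.471  0.423 -0.08 ] [-0.    -0.     0.492]
```

The blank is held at 59.6 mm. Before placing it, I'll refine the jig pose numerically from the saved rectified view, using the cheek and plate edges.

```bash
python3 - <<'E'
from h import *
a=cv2.GaussianBlur(np.load('jr.npy'),(0,0),1.2).astype(float); cam=np.array([.5263,-.1930,.3836])
O=np.array([.4506,-.2148]); red=a[...,0]/(a[...,1]+1); sat=a[...,0]/(a[...,2]+1)
def samp(img,jx,jy,z,yaw):
    c,s=np.cos(yaw),np.sin(yaw); W=np.stack([O[0]+c*jx-s*jy,O[1]+s*jx+c*jy],-1)
    W=cam[:2]+(W-cam[:2])*(cam[2]-.018)/(cam[2]-z)   # project on z=.018
    col=((-.23+.12)-W[...,1])/.0005; row=(.575-W[...,0])/.0005
    return cv2.remap(img.astype(np.float32),col.astype(np.float32),row.astype(np.float32),1,borderMode=cv2.BORDER_CONSTANT)
def edge(img,lo,hi,along,ax,z,yaw,sgn):
    t=np.arange(lo,hi,.00025); T,S=np.meshgrid(t,along)
    v=samp(img,*( (S,T) if ax=='y' else (T,S)),z,yaw); g=np.gradient(cv2.GaussianBlur(v,(9,1),2),axis=1)*sgn
    return t[g.argmax(1)]*1e3
for yaw in(.115,):
    f=lambda n,img,lo,hi,al,ax,z,s:(lambda e:print(n,np.round(np.median(e),2),'slope',np.round(np.polyfit(al,e/1e3,1)[0],3),e.round(1)[::3]))(edge(img,lo,hi,al,ax,z,yaw,s))
    s=np.linspace(-.045,.025,22)
    f('cheek+ outer 44',red,.038,.052,s,'y',.027,-1); f('cheek+ inner 32',red,.024,.039,s,'y',.027,1)
    s2=np.linspace(-.045,.0,16)
    f('cheek- inner -32',red,-.039,-.024,s2,'y',.027,-1); f('cheek- outer -44',red,-.052,-.038,s2,'y',.027,1)
    s3=np.linspace(-.025,.025,16)
    f('stop inner -57',red,-.066,-.05,s3,'x',.027,-1)
    f('plate +x 82',sat,.074,.09,np.linspace(-.09,.045,22),'x',.018,-1)
    f('plate +y 54',sat,.046,.062,np.linspace(-.06,.07,22),'y',.018,-1)
    f('plate -y -102',sat,-.11,-.094,np.linspace(-.06,.07,22),'y',.018,1)
E
```

```text
cheek+ outer 44 42.75 slope 0.011 [42.5 42.5 42.8 42.8 43.  43.  43.  43.3]
cheek+ inner 32 30.75 slope 0.014 [30.3 30.5 30.5 30.8 30.8 31.  31.  31.3]
cheek- inner -32 -32.25 slope 0.013 [-32.2 -32.2 -32.2 -32.2 -32.  -31.7]
cheek- outer -44 -44.75 slope 0.002 [-44.7 -44.7 -44.5 -44.7 -44.7 -44.2]
stop inner -57 -54.37 slope -0.048 [-54.5 -54.2 -54.2 -54.5 -54.7 -57. ]
plate +x 82 81.25 slope -0.013 [82.5 82.  82.  81.5 81.2 81.2 80.8 80.5]
plate +y 54 53.0 slope 0.012 [52.  52.5 52.8 53.  53.  53.5 53.5 53.8]
plate -y -102 -101.5 slope 0.008 [-102.5 -102.  -101.8 -102.  -101.5 -101.2 -101.2 -100.7]
```

The fit gives yaw 0.127 and origin (0.450, -0.216). The handle-stop contact agrees within about 0.5 mm. Carrying the blank over the nest.

```bash
python3 - <<'E'
from h import *
go([.5,-.04,.14],[np.pi,0,.127])
E
```

```text
row [-0.626  0.449 -0.08 ] [-0.    -0.     0.484]
```

Request:
{"fn": "carry_out", "kwargs": {
  "motion": [
    [-0.15, 0.1, -0.08, 0, 0, 0.1, 1],
    [-0.3, 0.2, -0.08, 0, 0, 0.22, 1],
    [-0.45, 0.3, -0.08, 0, 0, 0.33, 1],
    [-0.626, 0.449, -0.08, 0, 0, 0.44, 1],
    [-0.626, 0.449, -0.08, 0, 0, 0.484, 1],
    [-0.626, 0.449, -0.08, 0, 0, 0.484, 1],
    [-0.626, 0.449, -0.08, 0, 0, 0.484, 1],
    [-0.626, 0.449, -0.08, 0, 0, 0.484, 1]
  ]
}}

```text
time: 33.05
position: [0.4997, -0.0396, 0.1397]
eef_rot: [-3.141, -0.0, 0.126]
ft_force: [-0.2, 0.2, -1.0]
grip_width: 0.0597
grasp_force: 40.0
```

```bash
python3 - <<'E'
from h import *
go([.476,-.13,.13],[np.pi,0,.127])
go([.4515,-.2157,.085],[np.pi,0,.127])
E
```

```text
row [-0.232  0.578  0.064] [-0.    -0.    -0.001]
row [-0.466  1.124  0.364] [-0.    -0.    -0.001]
```

Request:
{"fn": "carry_out", "kwargs": {
  "motion": [
    [-0.15, 0.3, 0, 0, 0, 0, 1],
    [-0.232, 0.578, 0, 0, 0, 0, 1],
    [-0.3, 0.8, 0, 0, 0, 0, 1],
    [-0.38, 0.96, 0, 0, 0, 0, 1],
    [-0.38, 0.96, 0, 0, 0, 0, 1],
    [-0.38, 0.96, 0, 0, 0, 0, 1],
    [-0.38, 0.96, 0, 0, 0, 0, 1],
    [-0.38, 0.96, 0, 0, 0, 0, 1]
  ]
}}

```text
time: 34.05
position: [0.4611, -0.1893, 0.1396]
eef_rot: [-3.141, -0.0, 0.125]
ft_force: [0.7, -0.3, 0.0]
grip_width: 0.0597
grasp_force: 40.0
```

```bash
python3 - <<'E'
from h import *
go([.4515,-.2157,.072],[np.pi,0,.127])
w=cams.get_image('wrist'); a=cv2.GaussianBlur(w['frame'],(0,0),1).astype(np.float32)
# blank tip and edges at z of blank top (bottom=TCP-.038, top +.028)
o=bot.get_obs(); z=o['position'][2]-.010
print([(np.round(wpx(w,r['xy'],z-.014)[:2]-o['position'][:2],4),r['score']) for r in landmark_of('blank_tip',w)[:1]])
E
```

```text
row [-0.085  0.167  0.45 ] [-0.    -0.    -0.002]
[(array([0.055 , 0.0053]), 0.89)]
```

Request:
{"fn": "carry_out", "kwargs": {
  "motion": [
    [-0.085, 0.167, 0.15, 0, 0, -0.002, 1],
    [-0.085, 0.167, 0.3, 0, 0, -0.002, 1],
    [-0.085, 0.167, 0.4, 0, 0, -0.002, 1],
    [-0.085, 0.167, 0.45, 0, 0, -0.002, 1],
    [-0.085, 0.167, 0.45, 0, 0, -0.002, 1],
    [-0.085, 0.167, 0.45, 0, 0, -0.002, 1],
    [-0.085, 0.167, 0.45, 0, 0, -0.002, 1],
    [-0.085, 0.167, 0.45, 0, 0, -0.002, 1]
  ]
}}

```text
time: 35.15
position: [0.4515, -0.2164, 0.0724]
eef_rot: [-3.141, -0.001, 0.127]
ft_force: [-0.9, -0.1, -1.0]
grip_width: 0.0595
grasp_force: 40.0
```

Request:
{"fn": "carry_out", "kwargs": {
  "motion": [
    [0, 0, 0.02, 0, 0, 0, 1],
    [0, 0, 0.035, 0, 0, 0, 1],
    [0, 0, 0.05, 0, 0, 0, 1],
    [0, 0, 0.06, 0, 0, 0, 1],
    [0, 0, 0.07, 0, 0, 0, 1],
    [0, 0, 0.075, 0, 0, 0, 1],
    [0, 0, 0.075, 0, 0, 0, 1],
    [0, 0, 0.075, 0, 0, 0, 1]
  ]
}}

```text
time: 36.15
position: [0.4514, -0.2163, 0.0609]
eef_rot: [-3.141, -0.0, 0.127]
ft_force: [-0.0, 0.2, -1.0]
grip_width: 0.0595
grasp_force: 40.0
```

```bash
python3 - <<'E'
from h import *
o=bot.get_obs(); print(o['position'],o['eef_rot'],o['ft_force'],o['wrist_torque'])
E
```

```text
[ 0.451393   -0.21634004  0.06086913] [-3.14108779e+00 -4.82471600e-04  1.26563956e-01] [-0.04999082  0.24458941 -1.03077862] [-0.09311458  0.19348297 -0.04082693]
```

It has gone 4 mm below the cheek tops with no contact force, so it fits. I'll set it down and release.

Request:
{"fn": "carry_out", "kwargs": {
  "motion": [
    [0, 0, 0.01, 0, 0, 0, 1],
    [0, 0, 0.02, 0, 0, 0, 1],
    [0, 0, 0.029, 0, 0, 0, 1],
    [0, 0, 0.029, 0, 0, 0, 1],
    [0, 0, 0.029, 0, 0, 0, -0.4],
    [0, 0, 0.029, 0, 0, 0, -0.6],
    [0, 0, 0.029, 0, 0, 0, -0.6],
    [0, 0, 0.029, 0, 0, 0, -0.6]
  ]
}}

```text
time: 37.15
position: [0.4514, -0.2163, 0.0565]
eef_rot: [-3.141, -0.0, 0.127]
ft_force: [0.5, 0.5, -0.5]
grip_width: 0.0728
grasp_force: 0.0
```

Request:
{"fn": "carry_out", "kwargs": {
  "motion": [
    [0, 0, -0.1, 0, 0, 0, -0.6],
    [0, 0, -0.3, 0, 0, 0, -0.6],
    [0, 0, -0.6, 0, 0, 0, -0.6],
    [0, 0, -0.9, 0, 0, 0, -0.6],
    [0.3, 0, -0.95, 0, 0, 0, -0.6],
    [0.6, 0, -0.95, 0, 0, 0, -0.6],
    [0.9, 0, -0.95, 0, 0, 0, -0.6],
    [0.95, 0, -0.95, 0, 0, 0, -0.6]
  ]
}}

```text
time: 38.15
position: [0.5948, -0.1978, 0.1999]
eef_rot: [3.142, -0.002, 0.128]
ft_force: [-0.2, -0.1, 0.1]
grip_width: 0.0728
grasp_force: 0.0
```

```bash
python3 - <<'E'
from h import *
O=np.array([.45,-.2159]);M=rot([0,0,.127])[:2,:2]
print(bot.get_obs()['joint_positions'].round(2))
for n in('scene','top','wrist'):
    p=cams.get_image(n); f=wpx if n=='wrist' else px2w
    for t,z in(('blank',.032),('blank_tip',.032),('nest',.032),('knob',.079)):
        for r in landmark_of(t,p)[:1]: print(n,t,round(r['score'],2),np.round(M.T@(f(p,r['xy'],z)[:2]-O),4))
go([.578,-.272,.12],[np.pi,0,.127])
E
```

```text
[-0.42  0.53  1.39  0.    1.22  1.03]
scene blank 0.88 [0.0008 0.0072]
scene blank_tip 0.89 [ 0.0513 -0.0061]
scene nest 0.72 [0.0005 0.0032]
scene knob 0.59 [ 0.1175 -0.0736]
top blank_tip 0.5 [0.0546 0.003 ]
top knob 0.61 [ 0.1247 -0.0801]
wrist blank 0.78 [ 0.0055 -0.0015]
wrist blank_tip 0.9 [ 0.0554 -0.0027]
wrist knob 0.69 [ 0.1193 -0.0733]
row [-0.159  0.474  0.527] [-0. -0. -0.]
```

The blank is in the nest. Now the knob, expected at (0.5785, -0.275).

```bash
python3 - <<'E'
from h import *
go([.5785,-.2748,.13],[np.pi,0,.127])
E
```

```text
row [-0.158  0.493  0.46 ] [-0. -0. -0.]
```

Request:
{"fn": "carry_out", "kwargs": {
  "motion": [
    [-0.158, 0.3, 0, 0, 0, 0, 0],
    [-0.158, 0.493, 0, 0, 0, 0, 0],
    [-0.158, 0.493, 0.2, 0, 0, 0, 0],
    [-0.158, 0.493, 0.46, 0, 0, 0, 0],
    [-0.158, 0.493, 0.46, 0, 0, 0, 0],
    [-0.158, 0.493, 0.46, 0, 0, 0, 0],
    [-0.158, 0.493, 0.46, 0, 0, 0, 0],
    [-0.158, 0.493, 0.46, 0, 0, 0, 0]
  ]
}}

```text
time: 39.9
position: [0.579, -0.2749, 0.1311]
eef_rot: [3.141, -0.002, 0.127]
ft_force: [0.3, 0.4, -0.6]
grip_width: 0.0452
grasp_force: 0.0
```

```bash
python3 - <<'E'
from h import *
p=cams.get_image('wrist')
for r in landmark_of('knob',p)[:2]: print(np.round(r['xy'],1),r['score'],wpx(p,r['xy'],.079))
print(w2w(p,[.5785,-.2751,.079]))
go([.5785,-.2750,.096],[np.pi,0,.127])
E
```

```text
[319.7 277.5] 0.85 [ 0.57983136 -0.27374825  0.079     ]
[321.77366958 279.95935666]
row [-0.002  0.001  0.231] [ 0.    -0.001 -0.   ]
```

Request:
{"fn": "carry_out", "kwargs": {
  "motion": [
    [0, 0, 0.1, 0, 0, 0, 0],
    [0, 0, 0.2, 0, 0, 0, 0],
    [0, 0, 0.233, 0, 0, 0, 0],
    [0, 0, 0.233, 0, 0, 0, 0.3],
    [0, 0, 0.233, 0, 0, 0, 0.38],
    [0, 0, 0.233, 0, 0, 0, 0.38],
    [0, 0, 0.233, 0, 0, 0, 0.38],
    [0, 0, 0.233, 0, 0, 0, 0.38]
  ]
}}

```text
time: 41.0
position: [0.5786, -0.2747, 0.0952]
eef_rot: [-3.141, -0.001, 0.127]
ft_force: [-0.7, 0.6, 0.2]
grip_width: 0.0282
grasp_force: 0.0
```

Request:
{"fn": "carry_out", "kwargs": {
  "motion": [
    [-0.006, -0.097, 0, 0, 0, -0.081, 0.38],
    [-0.024, -0.193, 0, 0, 0, -0.163, 0.38],
    [-0.053, -0.286, 0, 0, 0, -0.244, 0.38],
    [-0.087, -0.362, 0, 0, 0, -0.314, 0.38],
    [-0.129, -0.434, 0, 0, 0, -0.384, 0.38],
    [-0.178, -0.502, 0, 0, 0, -0.454, 0.38],
    [-0.233, -0.564, 0, 0, 0, -0.524, 0.38],
    [-0.233, -0.564, 0, 0, 0, -0.524, 0.38]
  ]
}}

```text
time: 42.0
position: [0.5328, -0.1948, 0.0952]
eef_rot: [-3.141, -0.001, 0.912]
ft_force: [-0.2, 0.1, -0.8]
grip_width: 0.0284
grasp_force: 0.0
```

```bash
python3 - <<'E'
from h import *
pv=np.array([.4595,-.2903]); r=.12
for a in (65,78,90,97.3,101):
    go([*(pv+r*np.array([np.cos(np.radians(a)),np.sin(np.radians(a))])),.096],[np.pi,0,np.radians(a)])
E
```

```text
row [-0.022 -0.173 -0.005] [-0.    -0.    -0.148]
row [-0.082 -0.344 -0.005] [-0.    -0.    -0.299]
row [-0.17  -0.486 -0.005] [-0.    -0.001 -0.439]
row [-0.237 -0.563 -0.005] [-0.    -0.001 -0.524]
row [-0.275 -0.598 -0.005] [-0.    -0.001 -0.567]
```

Request:
{"fn": "carry_out", "kwargs": {
  "motion": [
    [-0.008, -0.1, 0, 0, 0, -0.08, 0.38],
    [-0.03, -0.2, 0, 0, 0, -0.16, 0.38],
    [-0.06, -0.29, 0, 0, 0, -0.24, 0.38],
    [-0.1, -0.38, 0, 0, 0, -0.33, 0.38],
    [-0.15, -0.46, 0, 0, 0, -0.41, 0.38],
    [-0.2, -0.525, 0, 0, 0, -0.48, 0.38],
    [-0.237, -0.563, 0, 0, 0, -0.524, 0.38],
    [-0.262, -0.585, 0, 0, 0, -0.55, 0.38]
  ]
}}

```text
time: 43.0
position: [0.441, -0.1732, 0.0953]
eef_rot: [3.139, 0.0, 1.736]
ft_force: [24.2, 15.0, -8.9]
grip_width: 0.0285
grasp_force: 13.7
```

Request:
{"fn": "carry_out", "kwargs": {
  "motion": [
    [0, 0, 0, 0, 0, 0, 0.38],
    [0, 0, 0, 0, 0, 0, 0.38],
    [0, 0, 0, 0, 0, 0, 0.38],
    [0, 0, 0, 0, 0, 0, 0.38],
    [0, 0, 0, 0, 0, 0, 0.38],
    [0, 0, 0, 0, 0, 0, 0.38],
    [0, 0, 0, 0, 0, 0, 0.38],
    [0, 0, 0, 0, 0, 0, 0.38]
  ]
}}

```text
time: 44.0
position: [0.4413, -0.1731, 0.0953]
eef_rot: [3.139, 0.0, 1.734]
ft_force: [7.1, 4.6, -1.4]
grip_width: 0.0284
grasp_force: 3.8
```

The knob's x is about 0.4445 (closed stop expected at 0.4443), with force against the stop. Releasing and rising.

Request:
{"fn": "carry_out", "kwargs": {
  "motion": [
    [0, 0.025, 0, 0, 0, 0, 0.38],
    [0, 0.02, 0, 0, 0, 0, 0.25],
    [0, 0.02, -0.2, 0, 0, 0, 0.2],
    [0, 0.02, -0.45, 0, 0, 0, 0.2],
    [0, 0.02, -0.7, 0, 0, 0, 0.2],
    [0, 0.02, -0.95, 0, 0, 0, 0.2],
    [0, 0.02, -0.95, 0, 0, 0, 0.2],
    [0, 0.02, -0.95, 0, 0, 0, 0.2]
  ]
}}

```text
time: 45.0
position: [0.4422, -0.1721, 0.237]
eef_rot: [-3.141, -0.001, 1.737]
ft_force: [0.1, 0.3, 0.6]
grip_width: 0.0363
grasp_force: 0.0
```

Request:
{"fn": "carry_out", "kwargs": {
  "motion": [
    [0.9, 0, 0, 0, 0, 0, 0.2],
    [0.9, 0, 0, 0, 0, 0, 0.2],
    [0.9, 0, 0, 0, 0, 0, 0.2],
    [0.9, 0, 0, 0, 0, 0, 0.2],
    [0.9, 0, 0, 0, 0, 0, 0.2],
    [0.9, 0, 0, 0, 0, 0, 0.2],
    [0.9, 0, 0, 0, 0, 0, 0.2],
    [0.9, 0, 0, 0, 0, 0, 0.2]
  ]
}}

```text
time: 46.0
position: [0.4203, -0.0394, 0.2376]
eef_rot: [3.141, -0.001, 1.737]
ft_force: [0.6, -0.0, 0.1]
grip_width: 0.0362
grasp_force: 0.0
```

```bash
python3 - <<'E'
from h import *
O=np.array([.45,-.2159]);M=rot([0,0,.127])[:2,:2]
for n in('scene','top','wrist'):
    p=cams.get_image(n); f=wpx if n=='wrist' else px2w
    for t,z in(('blank',.032),('blank_tip',.032),('nest',.032),('knob',.079),('pivot',.055)):
        for r in landmark_of(t,p)[:1]: print(n,t,round(r['score'],2),np.round(M.T@(f(p,r['xy'],z)[:2]-O),4))
    for t,z in(('long_board',.038),('short_board',.038),('tape_roll',0),('disc',0),('tin',0)):
        for r in landmark_of(t,p)[:1]: print(n,t,round(r['score'],2),np.round(f(p,r['xy'],z)[:2],3))
E
```

```text
scene blank_tip 0.84 [ 0.0569 -0.0062]
scene nest 0.75 [-0.0014  0.0035]
scene knob 0.84 [-0.0055  0.0483]
scene pivot 0.89 [ 0.0053 -0.0651]
scene long_board 0.65 [0.458 0.241]
scene short_board 0.76 [0.44  0.185]
scene tape_roll 0.78 [0.679 0.009]
scene disc 0.91 [0.377 0.027]
scene tin 0.63 [0.482 0.448]
top blank 0.56 [0.0062 0.0023]
top blank_tip 0.77 [0.0554 0.0005]
top nest 0.57 [0.0012 0.0071]
top knob 0.86 [0.0028 0.037 ]
top pivot 0.72 [-0.0017 -0.0665]
top long_board 0.77 [0.461 0.238]
top short_board 0.7 [0.439 0.183]
top tape_roll 0.79 [0.687 0.004]
top tin 0.6 [0.485 0.455]
wrist blank 0.75 [0.0031 0.0013]
wrist blank_tip 0.79 [ 0.0597 -0.001 ]
wrist nest 0.72 [0.0022 0.0067]
wrist knob 0.74 [-0.0054  0.0554]
wrist pivot 0.43 [0.0007 0.0195]
wrist long_board 0.55 [0.437 0.182]
wrist short_board 0.91 [0.44  0.178]
wrist tape_roll 0.59 [0.678 0.005]
wrist disc 0.74 [0.383 0.019]
wrist tin 0.69 [ 0.456 -0.238]
```

Knob closed, bystanders unmoved. One last numeric check of the tip against the plate's edge before handing in.

```bash
python3 - <<'E'
from h import *
O=np.array([.45,-.2159]);M=rot([0,0,.127])[:2,:2]
w=cams.get_image('wrist'); f=cv2.GaussianBlur(w['frame'],(0,0),.7).astype(np.float32)
def prof(pts,z):
    q=np.array([w2w(w,[*(O+M@p),z]) for p in pts],np.float32); return cv2.remap(f,q[:,:1],q[:,1:],1)[:,0]
def show(n,lo,hi,other,ax,z):
    t=np.arange(lo,hi,.0005); P=np.mean([prof([(a,o) if ax=='x' else (o,a) for a in t],z) for o in other],0)
    g=np.abs(np.gradient(cv2.GaussianBlur(P,(1,5),1),axis=0)).sum(1); i=np.argsort(-g)
    pk=[k for k in i if 0<k<len(t)-1 and g[k]>=max(g[k-1],g[k+1])][:3]
    print(n,[(round(t[k]*1e3,1),round(float(g[k]),1)) for k in pk])
show('tip 55',.045,.068,[-.002,0,.002],'x',.046); show('plate 82',.073,.092,[-.01,0,.01],'x',.018)
show('sqr -55',-.066,-.045,[-.01,0,.01],'x',.046)
show('y+30',.02,.04,np.linspace(-.045,-.015,7),'y',.046); show('y-30',-.04,-.02,np.linspace(-.045,-.015,7),'y',.046)
print(w['origin'])
E
```

```text
tip 55 [(np.float64(51.0), 28.6), (np.float64(61.5), 1.6), (np.float64(57.5), 1.3)]
plate 82 [(np.float64(89.0), 4.9), (np.float64(77.0), 0.9), (np.float64(82.5), 0.9)]
sqr -55 [(np.float64(-49.5), 17.9), (np.float64(-63.0), 1.1), (np.float64(-59.0), 0.6)]
y+30 [(np.float64(30.5), 18.7), (np.float64(21.5), 12.7), (np.float64(36.0), 5.6)]
y-30 [(np.float64(-32.5), 11.7), (np.float64(-23.0), 7.8), (np.float64(-38.0), 0.4)]
[0.40705283 0.03599628 0.38200997]
```

```bash
python3 - <<'E'
from h import *
O=np.array([.45,-.2159]);M=rot([0,0,.127])[:2,:2]
for n in('wrist','scene','top'):
    w=cams.get_image(n); f=cv2.GaussianBlur(w['frame'],(0,0),.7).astype(np.float32); pj=w2w if n=='wrist' else w2px
    print(n,'px of centre',pj(w,[*O,.046]).round(0))
    for y in(-.015,0,.015):
        t=np.arange(-.1,.1001,.004); q=np.array([pj(w,[*(O+M@[a,y]),.046]) for a in t],np.float32)
        P=cv2.remap(f,q[:,:1],q[:,1:],1)[:,0]
        print(y,' '.join(f'{a*1e3:.0f}:{int(c[0])},{int(c[2])}' for a,c in zip(t,P) if abs(a)>.035))
E
```

```text
wrist px of centre [322. 383.]
-0.015 -100:111,47 -96:111,47 -92:110,47 -88:111,47 -84:111,48 -80:110,46 -76:111,47 -72:112,48 -68:112,48 -64:112,47 -60:112,48 -56:112,48 -52:111,47 -48:112,48 -44:112,48 -40:112,47 -36:112,48 36:112,48 40:111,47 44:111,47 48:112,48 52:111,47 56:112,47 60:112,47 64:111,46 68:111,48 72:111,47 76:112,47 80:111,46 84:111,47 88:111,47 92:110,46 96:111,47 100:111,46
0 -100:21,18 -96:21,17 -92:21,17 -88:24,18 -84:24,19 -80:28,28 -76:30,29 -72:30,29 -68:30,28 -64:31,28 -60:29,22 -56:30,25 -52:29,20 -48:99,55 -44:103,56 -40:102,56 -36:103,56 36:102,56 40:102,56 44:102,56 48:102,55 52:40,27 56:29,23 60:28,22 64:31,27 68:31,30 72:30,27 76:32,30 80:30,29 84:23,16 88:22,17 92:21,15 96:44,22 100:111,48
0.015 -100:96,42 -96:73,34 -92:35,22 -88:22,18 -84:23,19 -80:28,28 -76:31,30 -72:30,30 -68:31,30 -64:32,28 -60:32,25 -56:32,26 -52:28,22 -48:61,35 -44:109,60 -40:108,59 -36:109,61 36:101,55 40:101,56 44:101,55 48:51,30 52:30,24 56:34,29 60:34,29 64:31,30 68:31,31 72:31,31 76:29,28 80:30,30 84:24,19 88:22,18 92:23,18 96:22,17 100:22,17
scene px of centre [299. 161.]

[... 1434 characters left out ...]
6,125 -88:138,126 -84:138,126 -80:139,122 -76:164,114 -72:197,106 -68:172,77 -64:118,46 -60:99,40 -56:105,49 -52:115,59 -48:119,62 -44:119,62 -40:119,62 -36:120,62 36:120,62 40:119,62 44:119,62 48:119,62 52:119,62 56:117,63 60:114,63 64:116,65 68:124,68 72:126,69 76:122,68 80:105,66 84:82,68 88:77,70 92:78,70 96:77,70 100:77,70
0.015 -100:137,126 -96:138,126 -92:138,126 -88:137,125 -84:137,126 -80:142,125 -76:169,120 -72:193,105 -68:161,74 -64:113,45 -60:99,41 -56:106,50 -52:120,62 -48:126,66 -44:127,66 -40:134,70 -36:141,72 36:119,62 40:119,62 44:118,61 48:116,61 52:114,62 56:116,64 60:129,71 64:174,94 68:210,112 72:212,114 76:205,111 80:161,95 84:103,81 88:83,76 92:78,71 96:77,70 100:80,73
```

The wrist edges were the fingers getting in the way. In the top view the square end shows at about x -55 mm, so the blank is where it belongs. Handing in.

```bash
python3 -c "
from h import *
print(workorder.finish_job())"
```

```text
the job is handed in; nothing more can be done
None
```

The job is handed in, with no verdict returned: the blank measured flat in the nest, square end to the stop, the handle is closed over it at its stop, and the boards and bystanders I re-checked had not moved (glue bottle and sanding block not re-measured).

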